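# Pin the riser leaves together

## Robot

A 7-joint arm with a two-finger parallel gripper is mounted at the origin on a cart in front of the work surface, level with it; the furniture and walls round the work are solid. World frame = base frame: x ahead of the robot, y to its left, z up, the work surface at z = 0. Lengths are in mm, angles in rad, forces in N, time in s.
With the tool pointing down it reaches from about 400 to 875 mm from the base axis. Payload 4.4 kg.
Tool frame: the origin (TCP) lies at the very end of the fingers, on their centre line; the grasp point (between the pads) lies 19 mm behind it; y points along the fingers, x is the direction in which the jaws open and shut, and the axes are right-handed (so a half turn about y gives the same grasp; the last joint's range is limited). The gripper opens to 85 mm and grips with 20 to 120 N. Pads are 22 mm wide; open, the fingers measure 114 mm over their backs; the gripper's body (76 mm by 85 mm) begins 54 mm behind the grasp point. The pads swing forward as they close: fully open they stand 13 mm farther back than shut.
Start: joints at [-1.264, 0.628, 0.038, 1.517, -0.027, 0.996, -0.02], TCP at [236.723, 605.376, 231.313] pointing down, gripper open.
Joint ranges: [-3.06, 3.06], [-0.37, 2.12], [-1.25, 1.32], [0.18, 2.47], [-1.1, 4.24], [0.23, 1.98], [-2.94, 2.94]. Speed limits (rad/s): [2.57, 2.57, 3.14, 3.14, 3.14, 3.14, 3.14].

## Interface

Orientations are given as [roll, pitch, yaw] about the fixed x, y, z axes, in that order (R = Rz(yaw) Ry(pitch) Rx(roll)).
In Python, from cell import readout, eyes, finish_job gives the robot as it stands. The module is installed in compiled form; this text tells all that it offers.
- The arm moves only by the tool apply_moves, never from a script. Its argument "commands" is a list that holds one entry, the list of rows, each a list of 6 numbers: the shift along the tool's x, y, z in units of 0.04 m (1.0 is 0.04 m), then the turn, a rotation vector about the tool's x, y, z in units of 5 degrees (1.0 is 5 degrees). A call has 1 to 8 rows; each row shifts and turns the pose as measured when the row begins, along the tool's axes as they then stand; what a row does not reach is not made up. A row lasts 1/12 s, in which the tool goes at most 41.7 mm and 7.16 degrees, less where a joint would pass 70% of its speed; a pose out of reach is approached as far as the arm can. A call with a number of a shift or a turn outside -1 to 1 is refused whole. A call with a gripper value outside its range is refused whole. "claw" is the finger opening in mm, from 0 to 85.4, set as the call begins (left out, the last holds). The fingers move at their own pace and stop on an object; the grip force is fixed at half the most. Time passes only in rows, so rows that do not move let the fingers close. It gives the time, the measured TCP pose, the force and the opening at its end, in the units of the state.
- readout.read_state(): the state, without advancing time (a new reading comes with each control period).
- eyes.get_image(name): name is "scene" or "top" or "wrist"; returns a dict with "image" (480x640x3 uint8, red, green, blue), "mtx" (3x3 intrinsics, pixels), "rvec" (rotation vector, rad) and "tvec" (3), from world to camera coordinates, as OpenCV has them. Camera axes: x right, y down, z forward; pixel columns grow to the right and rows downward; lengths in mm; the calibration is good to about 2 mm. A picture is of the moment at which its call begins. There is no depth.
- finish_job(): hands the job in, once; it reports no verdict.
The state is a dict: "clock": time; "qpos": joint angles; "qd": joint speeds; "tau": joint torques, N m; "eef_pos": TCP position; "tool_rot": TCP orientation; "force": force on the tool from outside, world axes, zero at the start; "torque": the same for the moment, N m; "width": finger opening in mm.
Only numpy, scipy, OpenCV 4.12 (cv2) and the standard library are available. Lean on these libraries where they do the work, as an engineer would, in place of code of your own. Each camera call takes 0.05 s, during which the arm holds its last target. There are 200 camera calls.

## Task

Three loose wooden leaves of a cheese riser lie untidily stacked in the steel corner tray: gently push them all square against both of the tray's rails so that their holes line up with the socket in the tray's floor. Then take the steel pin from its rest and pass it through all three leaves into the socket until its collar lies on the top leaf, never forcing it, and let go. Leave the cheeses and jars around as they stand.

Things in the scene. Friction and masses are not known exactly. Their poses are not given: they have to be found in the camera images.
- slab: Fixed white marble slab 160 x 145 x 10 mm on the counter. Origin at the centre of its underside; x and y along its sides (at yaw 0 x points away from the robot, y to its left), z up. A dark steel corner tray is screwed onto it, sides parallel to the slab's. Where it sits is NOT measured: its socket's axis is up to 15 mm from the slab's origin in x and in y, either way.
- slab_top (a point): Centre of the slab's upper face. The tray on it: a floor 22 mm thick (its top 32 mm above the counter) with a 14.5 mm round through-socket; rails 40 mm above that floor along its +x and -y sides, the other two sides open. From the socket's axis the inner rail faces are 45 mm away (+x) and 33 mm (-y): leaves against both have their holes over the socket. Floor reaches 62 mm in -x, 51 mm in +y.
- leaf_low_hole (a point): Upper mouth of the hole in the lowest of three equal loose wooden leaves: each 90 mm (x) by 66 mm (y), 15 mm thick, 0.05 to 0.085 kg, round 14 mm through-hole in the centre, mouths bevelled 1.5 mm. They lie flat in a stack on the tray's floor, each a different 2 to 15 mm short of both rails, turned up to 3 degrees. This point is 47 mm above the counter; axes along the leaf's sides, as the slab's.
- leaf_mid_hole (a point): The same point of the middle leaf, 62 mm above the counter. Sliding the whole stack takes up to about 6 N; a higher steady force means that it has met a rail.
- leaf_top_hole (a point): The same point of the top leaf, on its upper face, 77 mm above the counter.
- pin_grip (a point): Middle of the handle of the loose upright steel pin, on its axis, 90 mm above its tip. Handle 16 mm in diameter, 67 to 108 mm from the tip, 0.11 kg; z along the pin, away from the tip. The collar's upper side is 23 mm below this point. Once the pin is home this point is 28 mm above the top leaf's upper face.
- pin_tip (a point): Tip of the pin, on its axis; z towards the handle. Stem 12 mm in diameter, 62 mm long, the last 4 mm tapering to 9 mm at the tip; then a collar 26 mm wide, 62 to 67 mm from the tip, its underside resting on the top of the pin rest at the start, tip 4 mm above the counter.
- pin_rest: Fixed dark wooden block 50 x 50 x 66 mm with a 16.5 mm wide, 64 mm deep hole from above in which the pin stands. Origin at the centre of its underside.
- loose_crottin: small drum-shaped cheese, 62 mm wide, 72 mm tall; a bystander; origin under its centre
- honey: honey jar, 71 mm wide, 110 mm tall; a bystander; origin under its centre
- loose_log: ash-grey cheese log, 42 x 144 x 38 mm, lying; a bystander; origin under its centre
- brick: ash-grey cheese brick (cut-off pyramid), 57 x 63 x 54 mm; a bystander; origin under its centre
- leaf_low: the same lowest leaf as a body; origin at the centre of its underside, below its hole
- leaf_mid: the same middle leaf as a body; origin at the centre of its underside, below its hole
- leaf_top: the same top leaf as a body; origin at the centre of its underside, below its hole
- pin: the same pin as a body; origin at its tip, z towards the handle

How it is judged (in metres and radians):
On the way, in this order (a step that is already met when the one before it is completed fails the run):
1. the three leaves lie with their holes in line, the pin not yet there (horizontal distance between leaf_low_hole and leaf_mid_hole below 0.003 m and horizontal distance between each of leaf_mid_hole, leaf_low_hole and leaf_top_hole below 0.003 m and horizontal distance between pin_tip and leaf_top_hole above 0.02 m and angle between each of leaf_low_hole, leaf_mid_hole, leaf_top_hole's own z axis and vertical below 0.05 rad), for 0.2 s.
2. the pin is in the top leaf's hole (z of pin_tip in the frame of leaf_top_hole below -0.006 m and horizontal distance between pin_tip and leaf_top_hole below 0.004 m), for 0.05 s.
At the end, for the whole second after the job is handed in: All three leaves lie flat on one another in the tray with their holes in line (within 3 mm); the pin stands in all three holes and in the tray's socket, upright (within 0.08 rad), with its collar on the top leaf (within 2.5 mm); everything is let go (z of pin_tip in the frame of leaf_top_hole between -0.0655 and -0.0595 m and horizontal distance between leaf_low_hole and leaf_mid_hole below 0.003 m and horizontal distance between each of leaf_mid_hole, leaf_low_hole and leaf_top_hole below 0.003 m and angle between each of leaf_low_hole, leaf_mid_hole, leaf_top_hole's own z axis and vertical below 0.05 rad and z of leaf_low_hole in the frame of slab between 0.044 and 0.05 m and z of leaf_mid_hole in the frame of slab between 0.059 and 0.065 m and z of leaf_top_hole in the frame of slab between 0.074 and 0.08 m and horizontal distance between pin_tip and leaf_low_hole below 0.0045 m and horizontal distance between pin_tip and leaf_mid_hole below 0.0045 m and horizontal distance between pin_tip and leaf_top_hole below 0.0045 m and angle between pin_tip's own z axis and vertical below 0.08 rad); the robot touches nothing.
It fails at once if a leaf is pushed by the fingers with more than 30 N (contact force between the fingers and leaf_low above 30 N or contact force between the fingers and leaf_mid above 30 N or contact force between the fingers and leaf_top above 30 N).
It fails at once if the pin is forced against a leaf with more than 30 N (contact force between pin and leaf_low above 30 N or contact force between pin and leaf_mid above 30 N or contact force between pin and leaf_top above 30 N).
It fails at once if a cheese or jar is moved by more than 20 mm (distance of any of loose_crottin, honey, loose_log, brick from where it was at the start of the episode above 0.02 m).
It also fails if it takes over 72 s, if anything falls off the work surface, if the arm or the gripper's body presses on something with over 40 N, if the wrist force passes 120 N, or if a joint passes its speed limit or range.

## Working session

There is one attempt and no reset: what is moved stays moved. The work goes in short steps, Python scripts to look and compute and a tool call to move; the robot and the scene stay as the last step left them, time stands still between calls to the robot, and variables do not carry over. Pictures are saved under pics/ and viewed, about 8 in all and at most 12, crops included, and the job is handed in when it is done.

Besides the shell and the picture viewer there is one more tool, called after "Emit:" by a JSON object that holds its "fn" and its "kwargs". apply_moves: Moves the arm, as the interface text tells. Shifts and turns lie within -1 to 1; 1 stands for 0.04 m of shift or 5 degrees of turn. Its arguments: {"type":"object","properties":{"commands":{"type":"array"},"claw":{"type":"number"}},"required":["commands"]}

```bash
mkdir -p pics; cat > h.py <<'E'
import numpy as np, cv2
from cell import readout, eyes, finish_job
from scipy.spatial.transform import Rotation as Ro
def grab(n,f):
    d=eyes.get_image(n); cv2.imwrite('pics/'+f,d['image'][:,:,::-1]); np.savez(f'pics/{f}.npz',**d); return d
def ray(d,uv,z):
    R=cv2.Rodrigues(np.array(d['rvec'],float))[0]; t=np.array(d['tvec'],float).ravel()
    uv=np.atleast_2d(np.array(uv,float)); p=np.c_[uv,np.ones(len(uv))]@np.linalg.inv(d['mtx']).T@R
    c=-R.T@t
    return c+p*((z-c[2])/p[:,2])[:,None]
def proj(d,P):
    return cv2.projectPoints(np.atleast_2d(np.array(P,float)),np.array(d['rvec'],float),np.array(d['tvec'],float),np.array(d['mtx'],float),None)[0][:,0]
E
python3 - <<'E'
from h import *
a=grab('scene','s1.png');b=grab('top','t1.png')
s=readout.read_state();print(s['clock'],s['eef_pos'],s['tool_rot'],s['force'],s['width'])
for d in(a,b):
    R=cv2.Rodrigues(np.array(d['rvec'],float))[0];print(-R.T@np.array(d['tvec']).ravel(),R[2],np.array(d['mtx'])[0,0])
E
```

```text
0.1 [236.53368876 604.85047409 230.47303433] [-1.57083612  0.00171037  1.19793319] [ 0.17403913 -0.28681039  0.22077155] 85.05473185698784
[  20.8766064  -315.8046686   616.21388837] [ 0.5745589   0.63951293 -0.51078888] 572.7153162179022
[ 520.04874922  329.34205023 1505.9293168 ] [ 0.06510604  0.00715578 -0.99785269] 604.0595217833774
```

View pics/s1.png

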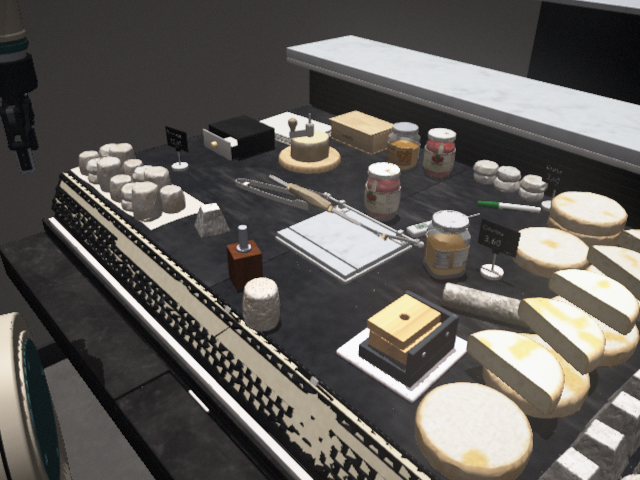

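View pics/t1.png

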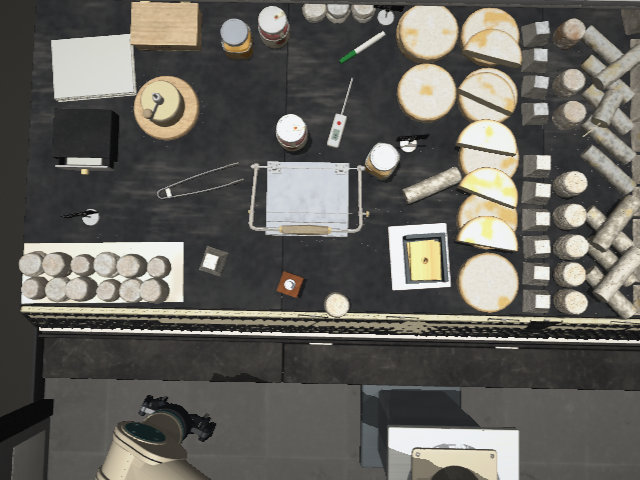

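The scene view shows the pin rest at about (245,262), the crottin at (261,303) and the tray at (408,335). The top view shows the slab near (420,257), the leaves near (425,258) and the pin at (290,284). The rails are on the up (+x) and right (-y) sides.

```bash
python3 - <<'E'
from h import *
d=dict(np.load('pics/t1.png.npz'));s=dict(np.load('pics/s1.png.npz'))
I=d['image'];g=I.min(2)
m=np.zeros(g.shape,np.uint8);m[215:300,380:456]=(g[215:300,380:456]>170)
c=max(cv2.findContours(m,0,2)[0],key=cv2.contourArea);r=cv2.minAreaRect(c);print(r)
bp=ray(d,cv2.boxPoints(r),10);print(bp.round(1),bp.mean(0),[np.linalg.norm(bp[i]-bp[i-1]) for i in range(2)])
print('leaf',ray(d,[425,258],77),'pin',ray(d,[290,284],112),'crottin',ray(d,[337,305],72),'honey',ray(d,[382,160],100),'log',ray(d,[432,185],38),'brick',ray(d,[213,261],54))
print(proj(s,ray(d,[290,284],112)),proj(s,ray(d,[425,258],77)))
w=grab('wrist','w0.png');R=cv2.Rodrigues(np.array(w['rvec'],float))[0]
st=readout.read_state();T=Ro.from_euler('xyz',st['tool_rot']).as_matrix()
print('cam in tool',T.T@(-R.T@np.array(w['tvec']).ravel()-st['eef_pos']),(R@T)[2],w['mtx'][0][0]); print(T)
E
```

```text
((418.8965148925781, 256.24591064453125), (63.994483947753906, 58.59291458129883), 86.26860046386719)
[[639.4 169.9  10. ]
 [651.9  25.   10. ]
 [494.2  13.6  10. ]
 [481.7 157.4  10. ]] [566.82983136  91.47601542  10.        ] [np.float64(158.13660316152286), np.float64(145.38825974045946)]
leaf [[560.64096018  87.66057693  77.        ]] pin [[493.20766462 403.17932577 112.        ]] crottin [[445.45768021 293.13976265  72.        ]] honey [[787.98378883 194.79847326 100.        ]] log [[740.54983648  65.77446583  38.        ]] brick [[543.16883128 592.73656388  54.        ]]
[[241.43299181 227.47387922]] [[404.77407889 315.45874334]]
cam in tool [ 8.44018522e-02 -1.42409003e+02  7.08541780e+01] [-3.58626096e-04  9.59776669e-01 -2.80764344e-01] 373.47310946318976
[[ 3.64240485e-01 -5.21459283e-04 -9.31304782e-01]
 [ 9.31303755e-01 -1.38339511e-03  3.64240857e-01]
 [-1.47829926e-03 -9.99998907e-01 -1.82515161e-05]]
```

Emit:
{"fn": "apply_moves", "kwargs": {"commands": [[[-0.65,0,-0.7,0,0,0],[-0.65,0,-0.7,0,0,0],[-0.65,0,-0.7,0,0,0],[-0.65,0,-0.7,0,0,0],[-0.65,0,-0.7,0,0,0],[-0.65,0,-0.7,0,0,0],[-0.65,0,-0.7,0,0,0],[-0.65,0,-0.7,0,0,0]]]}}

```text
clock: 0.82
eef_pos: [366.8, 328.8, 225.7]
tool_rot: [-1.564, -0.0, 1.218]
force: [0.3, -0.5, -0.8]
width: 85.7
```

```bash
cat >> h.py <<'E'
def go(x,y,z,yaw):
    "tool-frame shift (units 40mm) and turn (units 5 deg) to the target with tool pointing down"
    s=readout.read_state();T=Ro.from_euler('xyz',s['tool_rot']);G=Ro.from_euler('xyz',[-np.pi/2,0,np.radians(yaw)])
    e=np.array([x,y,z])-s['eef_pos']
    print('t',round(s['clock'],2),'pos',np.round(s['eef_pos'],1),'yaw',np.degrees(s['tool_rot'][2]).round(2),'F',np.round(s['force'],1),'w',round(s['width'],1))
    print('  shift now',(T.inv().apply(e)/40).round(3),'shift when turned',(G.inv().apply(e)/40).round(3),'turn',np.degrees((T.inv()*G).as_rotvec()/5).round(3))
E
python3 -c "
from h import *
go(490,90,230,94.5)"
```

```text
t 0.82 pos [366.8 328.8 225.7] yaw 69.77 F [ 0.3 -0.5 -0.8] w 85.7
  shift now [-4.536 -0.143 -4.952] shift when turned [-6.192 -0.107 -2.601] turn [-0.078 -4.946  0.023]
```

Emit:
{"fn": "apply_moves", "kwargs": {"commands": [[[-0.6,0,-0.7,0,-0.8,0],[-0.65,0,-0.65,0,-0.8,0],[-0.65,0,-0.6,0,-0.8,0],[-0.7,0,-0.5,0,-0.8,0],[-0.75,0,-0.45,0,-0.8,0],[-0.8,-0.05,-0.4,0,-0.8,0],[-0.8,-0.05,-0.4,0,-0.4,0],[-0.8,-0.05,-0.4,0,-0.3,0]]]}}

```text
clock: 1.48
eef_pos: [510.0, 64.7, 229.8]
tool_rot: [-1.562, -0.003, 1.721]
force: [-0.3, 1.0, 1.0]
width: 85.4
```

```bash
python3 -c "
from h import *
go(490,90,230,94.5)"
```

```text
t 1.48 pos [510.   64.7 229.8] yaw 98.62 F [-0.3  1.   1. ] w 85.4
  shift now [ 0.699 -0.     0.4  ] shift when turned [ 0.669 -0.005  0.449] turn [-0.102  0.823  0.026]
```

Emit:
{"fn": "apply_moves", "kwargs": {"commands": [[[0.4,0,0.3,0,0.5,0],[0.3,0,0.2,0,0.3,0],[0,0,0,0,0,0]]]}}

```text
clock: 1.73
eef_pos: [492.4, 75.0, 229.6]
tool_rot: [-1.566, 0.004, 1.625]
force: [-0.9, 0.7, -0.1]
width: 85.6
```

```bash
python3 -c "
from h import *
grab('wrist','w1.png')
go(490,90,230,94.5)"
```

```text
t 1.78 pos [492.9  74.6 229.6] yaw 93.19 F [-0.1 -0.4 -0.5] w 85.6
  shift now [ 0.387 -0.01   0.051] shift when turned [ 0.389 -0.009  0.042] turn [-0.055 -0.263 -0.051]
```

View pics/w1.png

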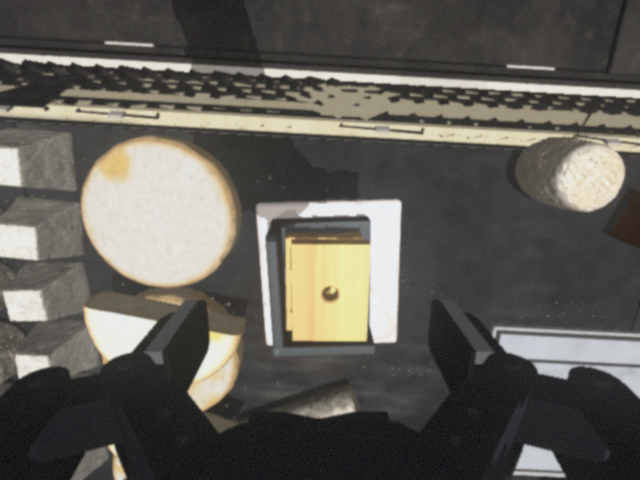

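The wrist view has image down = +x and right = +y. The top leaf spans (285-370, 240-342) with its hole at (330,293). The +x rail is at row ~348, the -y rail at column ~276, and the leaves stick out towards the top.

```bash
python3 - <<'E'
from h import *
d=dict(np.load('pics/w1.png.npz'));I=d['image'][190:370,240:410]
cv2.imwrite('pics/w1c.png',cv2.resize(cv2.convertScaleAbs(I[:,:,::-1],alpha=1.3,beta=25),None,fx=3.3,fy=3.3,interpolation=cv2.INTER_CUBIC))
for n,uv,z in[('slab',[[257,203],[401,200],[397,343],[266,346]],10),('hole',[[330,293]],77)]:print(n,ray(d,uv,z).round(1))
E
```

```text
slab [[494.6  13.4  10. ]
 [483.7 154.5  10. ]
 [641.9 168.5  10. ]
 [654.   24.9  10. ]]
hole [[556.2  87.6  77. ]]
```

View pics/w1c.png

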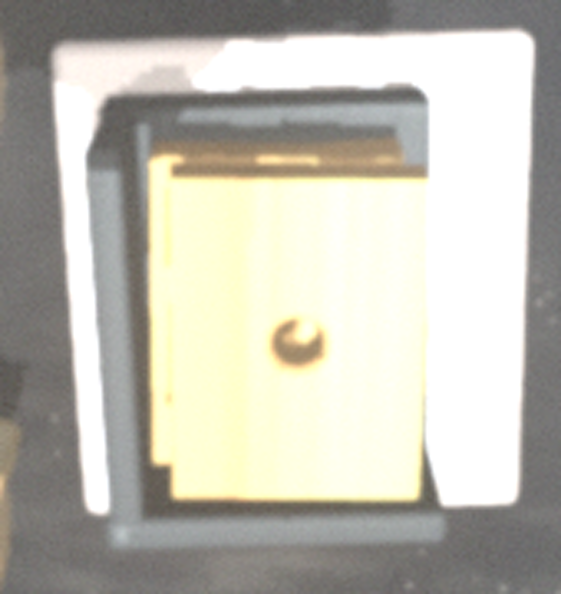

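The crop shows the rails' inner edges meeting at crop pixel (143,517). The -y rail runs up to (137,125). The leaves leave a few mm to each rail.

```bash
python3 - <<'E'
from h import *
d=dict(np.load('pics/w1.png.npz'))
f=lambda p:np.array(p)/3.3+[240,190]
c=ray(d,f([[143,517],[137,125],[443,517],[172,500],[420,500],[172,177],[427,177]]),72);c[3:]=ray(d,f([[172,500],[420,500],[172,177],[427,177]]),77)
for k in c: print(k.round(1))
a=[np.degrees(np.arctan2(*(c[0]-c[1])[[1,0]])),np.degrees(np.arctan2(*(c[2]-c[0])[[1,0]]))-90];print(a, np.degrees(np.arctan2(14,158)))
y=np.radians(5.0);R=np.array([[np.cos(y),-np.sin(y)],[np.sin(y),np.cos(y)]])
S=c[0][:2]+R@[-45,33];print('socket',S,'slab centre',ray(d,[[257,203],[401,200],[397,343],[266,346]],10).mean(0))
print('in tray frame',((c[:,:2]-S)@R).round(1),'hole',(np.array([556.2,87.6])-S)@R)
def W(u,v): return (S+R@[u,v]).round(1)
print('start -x',W(-85,3),'+y',W(-5,75))
E
```

```text
[614.2  48.7  72. ]
[502.1  43.9  72. ]
[609.4 131.6  72. ]
[605.3  56.8  77. ]
[601.4 123.9  77. ]
[513.7  53.5  77. ]
[510.1 117.3  77. ]
[np.float64(2.4444151554306814), np.float64(3.321712303772969)] 5.063616853030085
socket [566.4626016   77.67012029] slab centre [568.55390966  90.29881318  10.        ]
in tray frame [[ 45.  -33. ]
 [-67.1 -28. ]
 [ 47.4  50. ]
 [ 36.9 -24.2]
 [ 38.8  43. ]
 [-54.6 -19.4]
 [-52.7  44.4]] hole [-9.35810326 10.78653818]
start -x [481.5  73.3] +y [554.9 151.9]
```

```bash
cat >> h.py <<'E'
Y=np.radians(4.5);RT=np.array([[np.cos(Y),-np.sin(Y)],[np.sin(Y),np.cos(Y)]])
S0=np.array([614.2,48.7])+RT@[-45,33]
def W(u,v): return S0+RT@[u,v]
def uv():
    s=readout.read_state();print('  uv',((s['eef_pos'][:2]-S0)@RT).round(1),'F tray',(s['force'][:2]@RT).round(1))
E
python3 -c "
from h import *
print(S0);uv();go(*W(-88,8),130,94.5)"
```

```text
[566.74956982  78.06761271]
  uv [-73.9   2.4] F tray [-0.2 -0.3]
t 1.78 pos [492.9  74.6 229.6] yaw 93.19 F [-0.1 -0.4 -0.5] w 85.6
  shift now [0.144 2.492 0.344] shift when turned [0.141 2.491 0.353] turn [-0.055 -0.263 -0.051]
```

Emit:
{"fn": "apply_moves", "kwargs": {"commands": [[[0.14,0.3,0.2,0,-0.3,0],[0.05,0.7,0.2,0,0,0],[0,0.7,0,0,0,0],[0,0.7,0,0,0,0],[0,0.2,0,0,0,0],[0,0,0,0,0,0]]], "claw": 25}}

```text
clock: 2.28
eef_pos: [480.4, 82.6, 124.4]
tool_rot: [-1.575, 0.004, 1.664]
force: [-0.2, -0.2, 0.6]
width: 24.8
```

```bash
python3 -c "
from h import *
uv();go(*W(-88,8),37,94.5)"
```

```text
uv [-85.8  11.3] F tray [-0.2 -0.2]
t 2.28 pos [480.4  82.6 124.4] yaw 95.37 F [-0.2 -0.2  0.6] w 24.8
  shift now [-0.073  2.184  0.067] shift when turned [-0.082  2.184  0.056] turn [ 0.051  0.173 -0.042]
```

Emit:
{"fn": "apply_moves", "kwargs": {"commands": [[[-0.05,0.5,0.06,0.05,0.17,0],[0,0.6,0,0,0,0],[0,0.6,0,0,0,0],[0,0.25,0,0,0,0],[0,0.05,0,0,0,0],[0,0,0,0,0,0]]]}}

```text
clock: 2.78
eef_pos: [485.7, 82.2, 47.4]
tool_rot: [-1.582, 0.003, 1.654]
force: [-0.5, 0.1, -0.4]
width: 24.4
```

```bash
python3 -c "
from h import *
grab('wrist','w2.png')
uv();go(*W(-75,8),37,94.5)"
```

```text
uv [-80.1  10.5] F tray [0.6 0.3]
t 2.83 pos [486.1  82.3  47.8] yaw 94.76 F [0.5 0.4 0. ] w 24.9
  shift now [-0.063  0.272 -0.124] shift when turned [-0.063  0.271 -0.127] turn [ 0.144  0.052 -0.026]
```

View pics/w2.png

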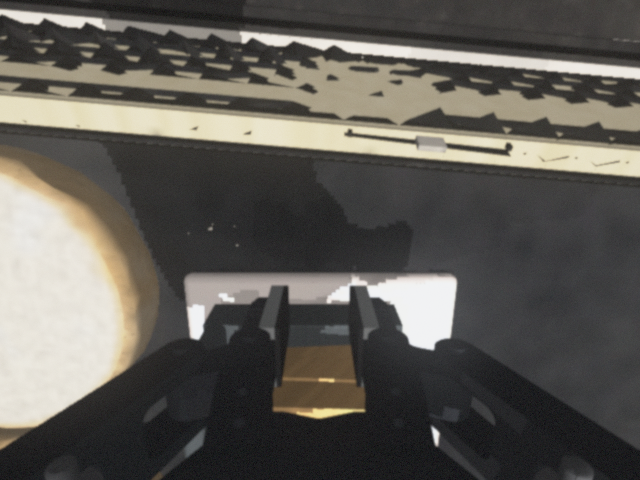

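Both finger tips stand before the stack's -x faces; the fingers are at columns ~280 and ~365, the leaves between them at rows 345-415, nothing touched yet.

Emit:
{"fn": "apply_moves", "kwargs": {"commands": [[[-0.04,0.12,0.05,0.14,0.05,0],[0,0.1,0,0.03,0,0],[0,0,0,0,0,0]]]}}

```text
clock: 3.08
eef_pos: [486.6, 80.9, 41.7]
tool_rot: [-1.573, 0.002, 1.649]
force: [-0.5, -0.6, -0.6]
width: 24.7
```

```bash
python3 -c "
from h import *
uv();go(*W(-75,8),37,94.5)"
```

```text
uv [-79.7   9.1] F tray [-0.5 -0.5]
t 3.08 pos [486.6  80.9  41.7] yaw 94.51 F [-0.5 -0.6 -0.6] w 24.7
  shift now [-0.027  0.117 -0.116] shift when turned [-0.027  0.117 -0.116] turn [ 0.026  0.001 -0.017]
```

Emit:
{"fn": "apply_moves", "kwargs": {"commands": [[[0,0.08,-0.1,0.02,0,0],[0,0.03,-0.1,0,0,0],[0,0,-0.1,0,0,0],[0,0,-0.06,0,0,0]]]}}

```text
clock: 3.42
eef_pos: [502.6, 82.0, 38.0]
tool_rot: [-1.572, 0.001, 1.649]
force: [-1.1, -0.6, 0.1]
width: 25.0
```

```bash
python3 -c "
from h import *
uv();go(*W(-56,8),37,94.5)"
```

```text
uv [-63.6   8.9] F tray [-1.1 -0.5]
t 3.42 pos [502.6  82.   38. ] yaw 94.49 F [-1.1 -0.6  0.1] w 25.0
  shift now [-0.024  0.025 -0.191] shift when turned [-0.024  0.025 -0.191] turn [ 0.017 -0.001 -0.016]
```

Emit:
{"fn": "apply_moves", "kwargs": {"commands": [[[0,0.01,-0.05,0,0,0],[0,0,-0.04,0,0,0],[0,0,-0.02,0,0,0]]]}}

```text
clock: 3.67
eef_pos: [505.5, 81.9, 37.4]
tool_rot: [-1.568, 0.002, 1.649]
force: [-2.7, -0.7, 1.9]
width: 25.0
```

Emit:
{"fn": "apply_moves", "kwargs": {"commands": [[[0,0,-0.03,0,0,0],[0,0,-0.03,0,0,0]]]}}

```text
clock: 3.83
eef_pos: [506.4, 82.0, 37.2]
tool_rot: [-1.564, 0.002, 1.649]
force: [-1.8, -0.8, 2.0]
width: 24.9
```

```bash
python3 -c "
from h import *
uv();go(*W(-56,8),37,94.5)"
```

```text
uv [-59.8   8.6] F tray [-1.8 -0.7]
t 3.83 pos [506.4  82.   37.2] yaw 94.5 F [-1.8 -0.8  2. ] w 24.9
  shift now [-0.016  0.004 -0.096] shift when turned [-0.016  0.005 -0.096] turn [-0.073  0.    -0.027]
```

Emit:
{"fn": "apply_moves", "kwargs": {"commands": [[[0,0,-0.05,-0.05,0,0],[0,0,-0.05,-0.02,0,0],[0,0,-0.05,0,0,0]]]}}

```text
clock: 4.08
eef_pos: [507.9, 82.1, 36.8]
tool_rot: [-1.562, 0.003, 1.65]
force: [-6.2, -0.4, 3.7]
width: 25.1
```

Emit:
{"fn": "apply_moves", "kwargs": {"commands": [[[0,0,-0.05,-0.03,0,0],[0,0,-0.05,0,0,0],[0,0,-0.05,0,0,0]]]}}

```text
clock: 4.33
eef_pos: [507.8, 82.1, 36.2]
tool_rot: [-1.553, 0.004, 1.652]
force: [-6.0, -0.9, 4.6]
width: 25.2
```

```bash
python3 -c "
from h import *
uv();go(*W(-56,8),37,94.5)"
```

```text
uv [-58.4   8.6] F tray [-6.1 -0.4]
t 4.33 pos [507.8  82.1  36.2] yaw 94.66 F [-6.  -0.9  4.6] w 25.2
  shift now [-0.016 -0.022 -0.06 ] shift when turned [-0.015 -0.021 -0.06 ] turn [-0.207  0.031 -0.049]
```

Emit:
{"fn": "apply_moves", "kwargs": {"commands": [[[0,-0.02,-0.09,-0.2,0,0],[0,-0.02,-0.09,-0.1,0,0],[0,0,-0.09,0,0,0]]]}}

```text
clock: 4.58
eef_pos: [508.5, 83.3, 35.8]
tool_rot: [-1.56, 0.005, 1.655]
force: [-8.1, -0.3, 6.2]
width: 25.1
```

```bash
python3 -c "
from h import *
uv();go(*W(-56,8),37,94.5)"
```

```text
uv [-57.6   9.8] F tray [-8.1  0.3]
t 4.58 pos [508.5  83.3  35.8] yaw 94.83 F [-8.1 -0.3  6.2] w 25.1
  shift now [-0.046 -0.031 -0.041] shift when turned [-0.045 -0.031 -0.041] turn [-0.124  0.065 -0.054]
```

Emit:
{"fn": "apply_moves", "kwargs": {"commands": [[[0,-0.04,-0.14,-0.12,0.06,0],[0,-0.03,-0.14,-0.06,0,0],[0,-0.02,-0.14,-0.03,0,0]]]}}

```text
clock: 4.83
eef_pos: [508.1, 83.1, 35.7]
tool_rot: [-1.545, 0.008, 1.652]
force: [-11.6, -1.0, 6.6]
width: 25.1
```

```bash
python3 -c "
from h import *
uv();go(*W(-56,8),37,94.5)"
```

```text
uv [-58.1   9.7] F tray [-11.7  -0.1]
t 4.83 pos [508.1  83.1  35.7] yaw 94.65 F [-11.6  -1.    6.6] w 25.1
  shift now [-0.042 -0.033 -0.052] shift when turned [-0.042 -0.032 -0.053] turn [-0.3    0.029 -0.089]
```

Emit:
{"fn": "apply_moves", "kwargs": {"commands": [[[0,-0.04,-0.12,-0.6,0,0],[0,-0.03,-0.12,-0.6,0,0],[0,-0.02,-0.12,-0.5,0,0]]]}}

```text
clock: 5.08
eef_pos: [509.1, 82.9, 35.5]
tool_rot: [-1.643, 0.013, 1.653]
force: [0.5, -0.7, -0.5]
width: 25.0
```

```bash
python3 -c "
from h import *
uv();go(*W(-56,8),37,94.5)"
```

```text
uv [-57.1   9.4] F tray [ 0.4 -0.7]
t 5.08 pos [509.1  82.9  35.5] yaw 94.72 F [ 0.5 -0.7 -0.5] w 25.0
  shift now [-0.035 -0.036 -0.031] shift when turned [-0.035 -0.038 -0.028] turn [ 0.832  0.049 -0.145]
```

Emit:
{"fn": "apply_moves", "kwargs": {"commands": [[[0,-0.03,0,0.4,0,0],[0,0,0,0.3,0,0],[0,0,-0.05,0.05,0,0]]]}}

```text
clock: 5.33
eef_pos: [509.2, 82.6, 36.4]
tool_rot: [-1.575, 0.014, 1.655]
force: [-8.6, -0.9, 5.3]
width: 25.3
```

```bash
python3 -c "
from h import *
uv();go(*W(-56,8),37,94.5)"
```

```text
uv [-57.1   9. ] F tray [-8.6 -0.3]
t 5.33 pos [509.2  82.6  36.4] yaw 94.84 F [-8.6 -0.9  5.3] w 25.3
  shift now [-0.026 -0.013 -0.026] shift when turned [-0.026 -0.014 -0.026] turn [ 0.045  0.068 -0.165]
```

Emit:
{"fn": "apply_moves", "kwargs": {"commands": [[[0,0,0.4,0,0,0],[0,-0.3,0.4,0,0,0],[0,-0.8,0,0,0,0],[0,-0.8,0,0,0,0],[0,-0.8,0,0,0,0],[0,0,0,0,0,0]]]}}

```text
clock: 5.83
eef_pos: [480.7, 82.4, 146.5]
tool_rot: [-1.584, 0.012, 1.653]
force: [1.0, 0.2, -0.5]
width: 25.1
```

```bash
python3 -c "
from h import *
print(np.round(readout.read_state()['qpos'],2))
uv();go(*W(-3,85),130,4.5)"
```

```text
[-0.12  0.53 -0.17  2.05  0.19  0.56  1.23]
  uv [-85.5  11.1] F tray [1.  0.1]
t 5.83 pos [480.7  82.4 146.5] yaw 94.72 F [ 1.   0.2 -0.5] w 25.1
  shift now [ 1.845  0.418 -2.064] shift when turned [2.062 0.412 1.848] turn [2.2700e-01 1.8045e+01 1.6000e-02]
```

Emit:
{"fn": "apply_moves", "kwargs": {"commands": [[[0.8,0,0,0,1,0],[0.8,0,0,0,1,0],[0,0,0,0,1,0],[0,0,0,0,1,0],[0,0,0,0,1,0],[0,0,0,0,1,0],[0,0,0,0,1,0],[0,0,0,0,1,0]]], "claw": 45}}

```text
clock: 6.5
eef_pos: [491.7, 151.1, 149.6]
tool_rot: [-1.608, -0.027, 0.918]
force: [0.2, -0.7, 0.7]
width: 44.8
```

Emit:
{"fn": "apply_moves", "kwargs": {"commands": [[[0,0,0,0,1,0],[0,0,0,0,1,0],[0,0,0,0,1,0],[0,0,0,0,1,0],[0,0,0,0,1,0],[0,0,0,0,1,0],[0,0,0,0,0.5,0],[0,0,0,0,0,0]]]}}

```text
clock: 7.17
eef_pos: [502.0, 152.9, 149.4]
tool_rot: [-1.592, -0.066, 0.318]
force: [-0.7, 1.1, -0.4]
width: 45.1
```

```bash
python3 -c "
from h import *
print(np.round(readout.read_state()['qpos'],2))
uv();go(*W(-3,85),130,4.5)"
```

```text
[-0.52  0.55  0.23  2.01 -0.19  0.53  0.15]
  uv [-58.7  79.7] F tray [-0.6  1.2]
t 7.17 pos [502.  152.9 149.4] yaw 18.22 F [-0.7  1.1 -0.4] w 45.1
  shift now [ 1.349  0.58  -0.189] shift when turned [1.392 0.486 0.133] turn [0.148 2.734 0.782]
```

Emit:
{"fn": "apply_moves", "kwargs": {"commands": [[[0.5,0,0,0,1,0.4],[0.5,0,0,0,1,0.4],[0.3,0.2,0,0.1,0.7,0],[0.1,0.2,0.1,0,0,0],[0,0,0,0,0,0]]]}}

```text
clock: 7.58
eef_pos: [559.1, 170.2, 133.9]
tool_rot: [-1.579, -0.003, 0.079]
force: [-0.8, 0.5, -0.5]
width: 45.3
```

```bash
python3 -c "
from h import *
uv();go(*W(-3,85),70,4.5)"
```

```text
uv [-0.4 92.5] F tray [-0.7  0.6]
t 7.58 pos [559.1 170.2 133.9] yaw 4.54 F [-0.8  0.5 -0.5] w 45.3
  shift now [-0.07   1.599 -0.174] shift when turned [-0.065  1.598 -0.187] turn [0.093 0.008 0.031]
```

Emit:
{"fn": "apply_moves", "kwargs": {"commands": [[[-0.05,0.6,0,0.09,0,0],[0,0.7,0,0,0,0],[0,0.6,0,0,0,0],[0,0.2,0,0,0,0],[0,0.05,0,0,0,0],[0,0,0,0,0,0]]]}}

```text
clock: 8.08
eef_pos: [555.3, 170.6, 45.7]
tool_rot: [-1.571, -0.005, 0.093]
force: [1.3, -0.7, 0.1]
width: 45.2
```

```bash
python3 -c "
from h import *
uv();go(*W(-3,60),37,4.5)"
```

```text
uv [-4.1 93.1] F tray [ 1.2 -0.8]
t 8.08 pos [555.3 170.6  45.7] yaw 5.35 F [ 1.3 -0.7  0.1] w 45.2
  shift now [ 0.015  0.218 -0.828] shift when turned [ 0.028  0.218 -0.827] turn [-0.001  0.17   0.053]
```

Emit:
{"fn": "apply_moves", "kwargs": {"commands": [[[0,0.15,-0.2,0,0.15,0],[0,0.07,-0.25,0,0,0],[0,0,-0.2,0,0,0],[0,0,-0.05,0,0,0],[0,0,0,0,0,0]]]}}

```text
clock: 8.5
eef_pos: [560.3, 139.4, 40.5]
tool_rot: [-1.57, -0.011, 0.08]
force: [0.1, -0.4, 0.5]
width: 44.9
```

```bash
python3 -c "
from h import *
uv();go(*W(-3,45),37,4.5)"
```

```text
uv [-1.6 61.6] F tray [ 0.  -0.4]
t 8.5 pos [560.3 139.4  40.5] yaw 4.58 F [ 0.1 -0.4  0.5] w 44.9
  shift now [-0.036  0.086 -0.415] shift when turned [-0.035  0.086 -0.415] turn [-0.004  0.016  0.13 ]
```

Emit:
{"fn": "apply_moves", "kwargs": {"commands": [[[0,0.08,-0.08,0,0,0.1],[0,0.02,-0.08,0,0,0],[0,0,-0.06,0,0,0],[0,0,-0.05,0,0,0]]]}}

```text
clock: 8.83
eef_pos: [562.3, 129.1, 37.4]
tool_rot: [-1.568, -0.004, 0.08]
force: [-0.4, 1.2, 1.4]
width: 45.1
```

Emit:
{"fn": "apply_moves", "kwargs": {"commands": [[[0,0,-0.06,0,0,0],[0,0,-0.06,0,0,0],[0,0,-0.06,0,0,0]]]}}

```text
clock: 9.08
eef_pos: [562.4, 124.2, 37.5]
tool_rot: [-1.565, -0.004, 0.083]
force: [0.4, 2.6, -0.0]
width: 45.1
```

```bash
python3 -c "
from h import *
uv();go(*W(-3,45),37,4.5)"
```

```text
uv [-0.7 46.4] F tray [0.6 2.6]
t 9.08 pos [562.4 124.2  37.5] yaw 4.75 F [ 0.4  2.6 -0. ] w 45.1
  shift now [-0.058  0.011 -0.034] shift when turned [-0.058  0.012 -0.034] turn [-0.067  0.05   0.041]
```

Expected rail contact is near v≈44–45. Pushing on.

Emit:
{"fn": "apply_moves", "kwargs": {"commands": [[[-0.02,0,-0.06,-0.06,0.04,0],[0,0,-0.06,0,0,0],[0,0,-0.06,0,0,0]]]}}

```text
clock: 9.33
eef_pos: [561.9, 121.5, 37.5]
tool_rot: [-1.565, -0.004, 0.083]
force: [-0.2, 7.0, 0.2]
width: 44.9
```

Emit:
{"fn": "apply_moves", "kwargs": {"commands": [[[0,0,-0.09,-0.05,0,0],[0,0,-0.09,-0.05,0,0],[0,0,-0.09,-0.05,0,0]]]}}

```text
clock: 9.58
eef_pos: [561.8, 121.5, 37.5]
tool_rot: [-1.567, -0.004, 0.088]
force: [-0.9, 8.9, -0.6]
width: 44.7
```

```bash
python3 -c "
from h import *
uv();go(*W(-3,45),37,4.5)"
```

```text
uv [-1.5 43.7] F tray [-0.2  9. ]
t 9.58 pos [561.8 121.5  37.5] yaw 5.04 F [-0.9  8.9 -0.6] w 44.7
  shift now [-0.037  0.012  0.034] shift when turned [-0.037  0.012  0.033] turn [-0.049  0.108  0.044]
```

Emit:
{"fn": "apply_moves", "kwargs": {"commands": [[[0,0,-0.14,-0.08,0.1,0.03],[0,0,-0.15,-0.05,0,0],[0,0,-0.15,-0.05,0,0]]]}}

```text
clock: 9.83
eef_pos: [561.7, 121.5, 37.5]
tool_rot: [-1.563, -0.001, 0.088]
force: [-0.7, 13.1, 0.5]
width: 45.3
```

```bash
python3 -c "
from h import *
uv();go(*W(-3,45),37,4.5)"
```

```text
uv [-1.6 43.7] F tray [ 0.3 13.2]
t 9.83 pos [561.7 121.5  37.5] yaw 5.06 F [-0.7 13.1  0.5] w 45.3
  shift now [-0.035  0.014  0.033] shift when turned [-0.035  0.013  0.033] turn [-0.086  0.112  0.01 ]
```

Emit:
{"fn": "apply_moves", "kwargs": {"commands": [[[0,0,0.4,0,0,0],[0,0,0.6,0,0,0],[0,-0.8,0.6,0,0,0],[0,-0.8,0.2,0,0,0],[0,-0.9,0,0,0,0],[0,-0.9,0,0,0,0],[0,-0.9,0,0,0,0],[0,0,0,0,0,0]]]}}

```text
clock: 10.5
eef_pos: [554.0, 190.8, 213.4]
tool_rot: [-1.573, 0.006, 0.086]
force: [1.6, -0.1, -0.1]
width: 44.6
```

```bash
python3 - <<'E'
from h import *
d=grab('wrist','w3.png')
uv();go(*W(-88,5),130,94.5)
m=proj(d,np.r_[W(0,0),77]).ravel().astype(int);print(m)
x,y=max(m[0]-100,0),max(m[1]-90,0)
I=d['image'][y:y+180,x:x+200];print(x,y)
cv2.imwrite('pics/w3c.png',cv2.resize(cv2.convertScaleAbs(I[:,:,::-1],alpha=1.2,beta=20),None,fx=3.3,fy=3.3,interpolation=cv2.INTER_CUBIC))
E
```

```text
uv [ -5.5 113.1] F tray [-0.6  0.2]
t 10.55 pos [552.4 190.4 210.7] yaw 4.91 F [-0.6  0.1 -0.8] w 45.0
  shift now [-2.061  2.046 -2.681] shift when turned [-2.702  2.017  2.062] turn [ -0.063 -17.917  -0.115]
[322 352]
222 262
```

View pics/w3c.png

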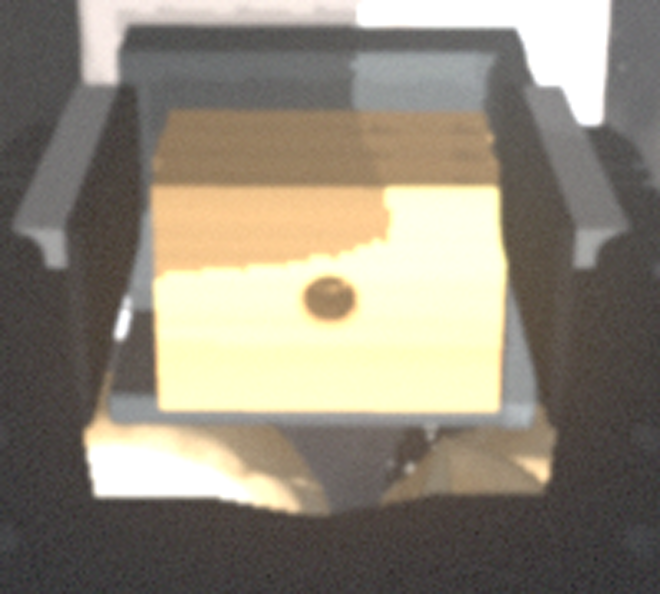

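The leaves now look flush, with their +y faces in one plane. The top hole, at about (321,352) in the full image, is where the socket was predicted. The lower leaves may still be about 1 mm off along x, so I'll push +x once more with the fingers upright.

Emit:
{"fn": "apply_moves", "kwargs": {"commands": [[[-0.8,0.2,0,0,-1,0],[-0.8,0.2,0,0,-1,0],[-0.8,0.2,-0.2,0,-1,0],[0,0.2,0,0,-1,0],[0,0,0,0,-1,0],[0,0,0,0,-1,0],[0,0,0,0,-1,0],[0,0,0,0,-1,0]]], "claw": 25}}

```text
clock: 11.22
eef_pos: [449.4, 156.1, 171.3]
tool_rot: [-1.567, 0.025, 0.811]
force: [0.3, -0.3, -0.5]
width: 24.8
```

Emit:
{"fn": "apply_moves", "kwargs": {"commands": [[[0,0,0,0,-1,0],[0,0,0,0,-1,0],[0,0,0,0,-1,0],[0,0,0,0,-1,0],[0,0,0,0,-1,0],[0,0,0,0,-0.8,0],[0,0,0,0,0,0],[0,0,0,0,0,0]]]}}

```text
clock: 11.88
eef_pos: [442.9, 147.3, 162.5]
tool_rot: [-1.542, 0.033, 1.338]
force: [-0.2, -0.0, -0.5]
width: 25.2
```

```bash
python3 -c "
from h import *
uv();go(*W(-88,5),100,94.5)"
```

```text
uv [-118.    78.8] F tray [-0.2 -0. ]
t 11.88 pos [442.9 147.3 162.5] yaw 76.66 F [-0.2 -0.  -0.5] w 25.2
  shift now [-1.473  1.575 -1.325] shift when turned [-1.845  1.562 -0.75 ] turn [-0.39  -3.573 -0.328]
```

Emit:
{"fn": "apply_moves", "kwargs": {"commands": [[[-0.4,0.2,-0.25,-0.2,-1,-0.15],[-0.5,0.2,-0.25,-0.2,-1,-0.15],[-0.5,0.2,-0.15,0,-1,0],[-0.3,0.3,-0.1,0,-0.6,0],[-0.1,0.3,0,0,0,0],[0,0.3,0,0,0,0],[0,0,0,0,0,0]]]}}

```text
clock: 12.47
eef_pos: [464.6, 66.3, 98.1]
tool_rot: [-1.572, 0.006, 1.653]
force: [0.4, -0.0, -1.0]
width: 25.1
```

```bash
python3 -c "
from h import *
uv();go(*W(-85,5),37,94.5)"
```

```text
uv [-102.8   -3.7] F tray [ 0.3 -0. ]
t 12.47 pos [464.6  66.3  98.1] yaw 94.71 F [ 0.4 -0.  -1. ] w 25.1
  shift now [ 0.225  1.527 -0.444] shift when turned [ 0.217  1.528 -0.444] turn [ 0.008  0.041 -0.071]
```

Emit:
{"fn": "apply_moves", "kwargs": {"commands": [[[0.1,0.5,-0.1,0,0,-0.05],[0.1,0.55,-0.1,0,0,0],[0,0.35,-0.1,0,0,0],[0,0.1,-0.1,0,0,0],[0,0,0,0,0,0]]]}}

```text
clock: 12.88
eef_pos: [480.7, 74.8, 36.5]
tool_rot: [-1.572, 0.004, 1.645]
force: [0.1, -0.2, 0.6]
width: 25.0
```

```bash
python3 -c "
from h import *
uv();go(*W(-61,4),37,94.5)"
```

```text
uv [-86.    3.5] F tray [ 0.  -0.2]
t 12.88 pos [480.7  74.8  36.5] yaw 94.26 F [ 0.1 -0.2  0.6] w 25.0
  shift now [ 0.014 -0.012 -0.626] shift when turned [ 0.011 -0.012 -0.626] turn [ 0.009 -0.047 -0.043]
```

Emit:
{"fn": "apply_moves", "kwargs": {"commands": [[[0,-0.03,-0.2,0,-0.05,0],[0,0,-0.2,0,0,0],[0,0,-0.15,0,0,0],[0,0,-0.06,0,0,0],[0,0,0,0,0,0]]]}}

```text
clock: 13.3
eef_pos: [509.0, 77.3, 41.2]
tool_rot: [-1.575, 0.004, 1.649]
force: [-1.0, -0.1, -0.4]
width: 24.8
```

```bash
python3 -c "
from h import *
uv();go(*W(-56,4),37,94.5)"
```

```text
uv [-57.6   3.8] F tray [-1.  0.]
t 13.3 pos [509.   77.3  41.2] yaw 94.47 F [-1.  -0.1 -0.4] w 24.8
  shift now [ 0.005  0.105 -0.04 ] shift when turned [ 0.005  0.105 -0.041] turn [ 0.053 -0.006 -0.042]
```

Emit:
{"fn": "apply_moves", "kwargs": {"commands": [[[0,0,-0.06,0,0,0],[0,0,-0.06,0,0,0],[0,0,-0.06,0,0,0]]]}}

```text
clock: 13.55
eef_pos: [510.4, 77.2, 41.3]
tool_rot: [-1.564, 0.005, 1.65]
force: [-4.9, 1.3, 4.2]
width: 24.9
```

```bash
python3 -c "
from h import *
uv();go(*W(-56,4),37,94.5)"
```

```text
uv [-56.2   3.5] F tray [-4.8  1.7]
t 13.55 pos [510.4  77.2  41.3] yaw 94.52 F [-4.9  1.3  4.2] w 24.9
  shift now [ 0.012  0.107 -0.007] shift when turned [ 0.012  0.107 -0.006] turn [-0.078  0.005 -0.058]
```

Emit:
{"fn": "apply_moves", "kwargs": {"commands": [[[0,0,-0.1,-0.15,0,0],[0,0,-0.1,-0.1,0,0],[0,0,-0.1,-0.1,0,0]]]}}

```text
clock: 13.8
eef_pos: [510.6, 77.1, 40.6]
tool_rot: [-1.573, 0.008, 1.652]
force: [-7.5, 0.5, 5.6]
width: 24.8
```

```bash
python3 -c "
from h import *
uv();go(*W(-56,4),37,94.5)"
```

```text
uv [-56.    3.4] F tray [-7.5  1.1]
t 13.8 pos [510.6  77.1  40.6] yaw 94.64 F [-7.5  0.5  5.6] w 24.8
  shift now [ 0.015  0.09  -0.001] shift when turned [ 0.015  0.09  -0.001] turn [ 0.02   0.029 -0.088]
```

Emit:
{"fn": "apply_moves", "kwargs": {"commands": [[[0,0,-0.14,-0.2,0,0],[0,0,-0.14,-0.2,0,0]]]}}

```text
clock: 13.97
eef_pos: [510.8, 76.9, 39.9]
tool_rot: [-1.587, 0.01, 1.653]
force: [-9.9, 0.6, 6.7]
width: 25.2
```

```bash
python3 -c "
from h import *
uv();go(*W(-56,4),37,94.5)"
```

```text
uv [-55.9   3.2] F tray [-9.9  1.4]
t 13.97 pos [510.8  76.9  39.9] yaw 94.7 F [-9.9  0.6  6.7] w 25.2
  shift now [0.021 0.072 0.005] shift when turned [0.02  0.072 0.004] turn [ 0.187  0.041 -0.117]
```

Emit:
{"fn": "apply_moves", "kwargs": {"commands": [[[0,0,0.1,0.15,0,0],[0,0,0.5,0,0,0],[0,-0.4,0.4,0,0,0.1],[0,-0.9,0,0,0,0],[0,-0.9,0,0,0,0],[0,-0.9,0,0,0,0],[0,-0.9,0,0,0,0],[0,0,0,0,0,0]]]}}

```text
clock: 14.63
eef_pos: [469.1, 76.7, 205.9]
tool_rot: [-1.572, 0.019, 1.653]
force: [1.7, -0.2, -0.1]
width: 24.9
```

```bash
python3 - <<'E'
from h import *
d=grab('wrist','w4.png')
uv();go(*W(-88,5),130,94.5)
m=proj(d,np.r_[W(0,0),77]).ravel();print(m)
x,y=[int(q) for q in m-[100,90]]
I=d['image'][y:y+180,x:x+200];print(x,y)
cv2.imwrite('pics/w4c.png',cv2.resize(cv2.convertScaleAbs(I[:,:,::-1],alpha=1.2,beta=20),None,fx=3.3,fy=3.3,interpolation=cv2.INTER_CUBIC))
g=d['image'].max(2);a,b=m.astype(int);p=g[b-14:b+15,a-14:a+15];k=(p<120).astype(np.uint8)
n,l,s,c=cv2.connectedComponentsWithStats(k);print(s.tolist(),c+[a-14,b-14])
for j in range(1,n):
  h=ray(d,c[j]+[a-14,b-14],77)[0];print(h,(h[:2]-S0)@RT)
E
```

```text
uv [-98.6   5.9] F tray [ 0.4 -0. ]
t 14.68 pos [468.   76.2 203.7] yaw 94.71 F [ 0.4 -0.  -0.2] w 24.7
  shift now [ 0.014  1.841 -0.268] shift when turned [-0.022  1.842 -0.265] turn [-0.02   0.042 -0.227]
[313.56879986 340.57893741]
213 250
[[0, 0, 29, 29, 710], [7, 8, 15, 12, 131]] [[312.96056338 340.03380282]
 [313.21374046 339.81679389]]
[566.06753503  77.71953253  77.        ] [-0.70724237 -0.29349533]
```

View pics/w4c.png

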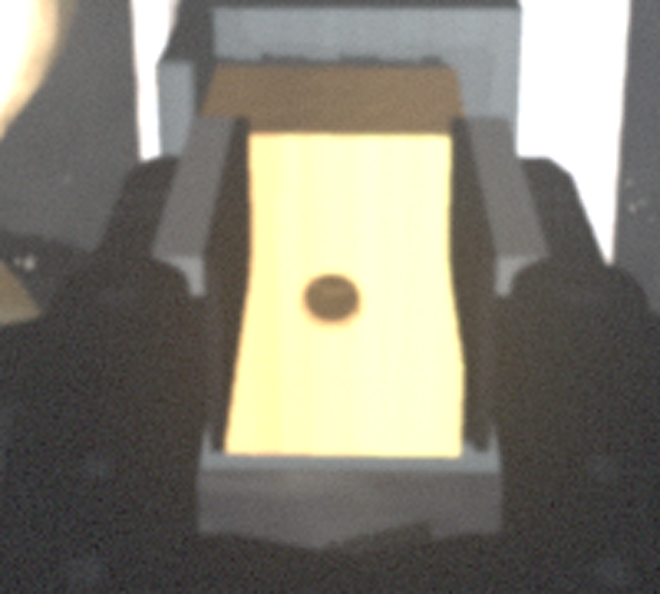

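All leaves are flush, the -x face is one plane, and the hole measures (566.1, 77.7), within 1 mm of the prediction. Next is the pin.

Emit:
{"fn": "apply_moves", "kwargs": {"commands": [[[0.95,0,0.1,0,0,0],[0.95,0,0,0,0,0],[0.95,0,0,0,0,0],[0.95,0,0,0,0,0],[0.95,0,0,0,0,0],[0.95,0,0,0,0,0],[0.95,0,0,0,0,0],[0.9,0,0,0,0,0]]], "claw": 60}}

```text
clock: 15.35
eef_pos: [445.3, 374.5, 191.3]
tool_rot: [-1.568, 0.03, 1.627]
force: [1.1, 0.3, -0.2]
width: 60.1
```

```bash
python3 -c "
from h import *
go(435,403,210,94.5)"
```

```text
t 15.35 pos [445.3 374.5 191.3] yaw 93.2 F [ 1.1  0.3 -0.2] w 60.1
  shift now [ 0.711 -0.488  0.219] shift when turned [ 0.73  -0.467  0.201] turn [-0.034 -0.26  -0.347]
```

Emit:
{"fn": "apply_moves", "kwargs": {"commands": [[[0.3,-0.3,0.1,0,-0.25,-0.34],[0.15,-0.15,0.1,0,0,0],[0,0,0,0,0,0]]]}}

```text
clock: 15.6
eef_pos: [430.8, 403.2, 205.2]
tool_rot: [-1.562, -0.004, 1.662]
force: [-0.3, 0.1, -1.0]
width: 60.0
```

```bash
python3 - <<'E'
from h import *
d=grab('wrist','w5.png');go(435,403,210,94.5)
print(proj(d,[[493,403,112],[493,403,71]]))
E
```

```text
t 15.65 pos [431.7 401.3 204.7] yaw 95.13 F [ 0.7 -0.7 -0.4] w 60.3
  shift now [ 0.034 -0.132 -0.085] shift when turned [ 0.035 -0.131 -0.086] turn [-0.096  0.127  0.028]
[[309.7229488  325.60969564]
 [310.67762632 300.31763263]]
```

View pics/w5.png

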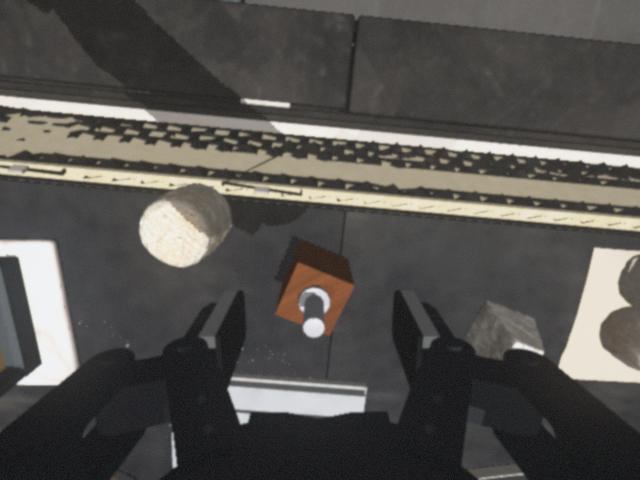

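The pin's top is at (314,327) and its collar centre near (315,298).

```bash
python3 - <<'E'
from h import *
d=dict(np.load('pics/w5.png.npz'))
I=d['image'][270:345,280:350].astype(int);k=((I.min(2)>120)).astype(np.uint8)
n,l,s,c=cv2.connectedComponentsWithStats(k);print(s.tolist(),c+[280,270])
print(ray(d,[314,327],112),ray(d,[315,298],71))
go(495,400,125,94.5)
E
```

```text
[[0, 0, 70, 75, 4528], [19, 17, 31, 26, 359], [23, 47, 22, 21, 363]] [[314.5229682  306.11263251]
 [315.27019499 297.6908078 ]
 [313.45179063 327.27548209]]
[[493.81700349 406.09836089 112.        ]] [[490.64618918 406.30455463  71.        ]]
t 15.65 pos [431.7 401.3 204.7] yaw 95.13 F [ 0.7 -0.7 -0.4] w 60.3
  shift now [-0.18  1.98 -1.59] shift when turned [-0.157  1.994 -1.576] turn [-0.096  0.127  0.028]
```

Emit:
{"fn": "apply_moves", "kwargs": {"commands": [[[0,0.2,-0.5,-0.1,0.12,0],[0.03,0.4,-0.5,0,0,0],[0,0.4,-0.4,0,0,0],[0,0.2,-0.15,0,0,0],[0,0,0,0,0,0]]]}}

```text
clock: 16.07
eef_pos: [498.3, 396.2, 154.1]
tool_rot: [-1.572, 0.007, 1.639]
force: [-0.0, 0.0, -0.0]
width: 60.2
```

```bash
python3 -c "
from h import *
go(493.5,405.5,130,94.5)"
```

```text
t 16.07 pos [498.3 396.2 154.1] yaw 93.91 F [-0.  0. -0.] w 60.2
  shift now [0.244 0.601 0.106] shift when turned [0.241 0.603 0.103] turn [ 0.013 -0.118 -0.084]
```

Emit:
{"fn": "apply_moves", "kwargs": {"commands": [[[0.15,0.3,0.07,0,-0.1,-0.08],[0.08,0.25,0.03,0,0,0],[0,0,0,0,0,0]]]}}

```text
clock: 16.32
eef_pos: [494.2, 400.1, 131.4]
tool_rot: [-1.571, 0.004, 1.641]
force: [-0.4, 0.1, 0.1]
width: 59.8
```

```bash
python3 -c "
from h import *
go(493.5,405.5,77,94.5)"
```

```text
t 16.32 pos [494.2 400.1 131.4] yaw 94.05 F [-0.4  0.1  0.1] w 59.8
  shift now [0.143 1.359 0.007] shift when turned [0.137 1.359 0.006] turn [-0.003 -0.09  -0.049]
```

Emit:
{"fn": "apply_moves", "kwargs": {"commands": [[[0.15,0.3,0,0,-0.09,-0.04],[0.05,0.5,0,0,0,0],[0,0.4,0,0,0,0],[0,0.15,0,0,0,0],[0,0,0,0,0,0]]]}}

```text
clock: 16.73
eef_pos: [492.8, 409.7, 77.0]
tool_rot: [-1.573, -0.002, 1.651]
force: [1.0, -0.1, 0.3]
width: 60.0
```

```bash
python3 - <<'E'
from h import *
go(493.5,405.5,77,94.5)
d=grab('wrist','w6.png');cv2.imwrite('pics/w6c.png',cv2.resize(d['image'][250:480,200:440,::-1],None,fx=2.5,fy=2.5))
E
```

```text
t 16.73 pos [492.8 409.7  77. ] yaw 94.62 F [ 1.  -0.1  0.3] w 60.0
  shift now [-0.105  0.    -0.01 ] shift when turned [-0.105  0.    -0.01 ] turn [0.025 0.025 0.018]
```

View pics/w6c.png

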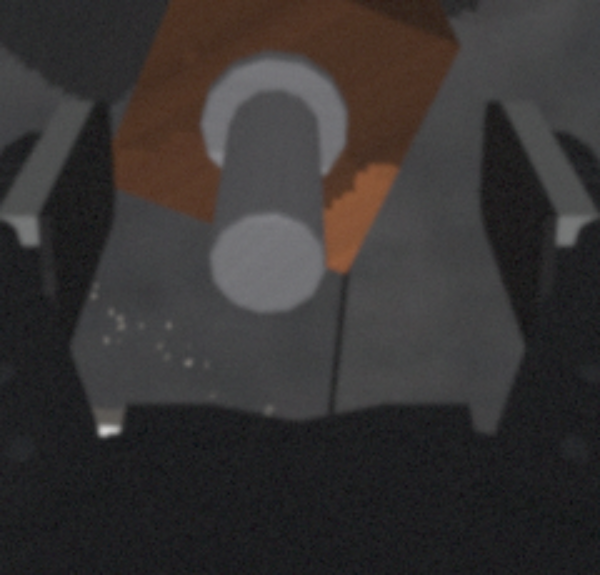

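The pin sits about 4 mm left (-y) of the jaw centre, which confirms y≈405.4. I'll shift and close.

Emit:
{"fn": "apply_moves", "kwargs": {"commands": [[[-0.1,0,0,0,0,0],[-0.02,0,0,0,0,0],[0,0,0,0,0,0]]]}}

```text
clock: 17.03
eef_pos: [494.0, 405.7, 79.7]
tool_rot: [-1.576, -0.004, 1.652]
force: [0.4, 0.7, 0.2]
width: 60.2
```

```bash
python3 - <<'E'
from h import *
d=dict(np.load('pics/w6.png.npz'));p=np.array([267,262])/2.5+[200,250];print(ray(d,p,112))
p=np.array([274,123])/2.5+[200,250];print(ray(d,p,71))
go(493.5,405.4,77,94.5)
E
```

```text
[[494.05632396 405.74303736 112.        ]]
[[493.76213522 405.74840879  71.        ]]
t 17.03 pos [494.  405.7  79.7] yaw 94.66 F [0.4 0.7 0.2] w 60.2
  shift now [-0.008  0.067  0.013] shift when turned [-0.008  0.067  0.013] turn [0.056 0.032 0.043]
```

Emit:
{"fn": "apply_moves", "kwargs": {"commands": [[[0,0.05,0,0.05,0.03,0.04],[0,0,0,0,0,0],[0,0,0,0,0,0],[0,0,0,0,0,0],[0,0,0,0,0,0],[0,0,0,0,0,0],[0,0,0,0,0,0],[0,0,0,0,0,0]]], "claw": 10}}

```text
clock: 17.7
eef_pos: [495.5, 406.1, 79.9]
tool_rot: [-1.574, -0.002, 1.648]
force: [-0.8, 0.1, 0.8]
width: 14.1
```

```bash
python3 - <<'E'
from h import *
go(494,405.7,170,94.5)
E
```

```text
t 17.7 pos [495.5 406.1  79.9] yaw 94.44 F [-0.8  0.1  0.8] w 14.1
  shift now [-2.000e-03 -2.252e+00  3.000e-02] shift when turned [-0.006 -2.251  0.037] turn [ 0.039 -0.012  0.021]
```

Emit:
{"fn": "apply_moves", "kwargs": {"commands": [[[0,-0.1,0,0,0,0],[0,-0.2,0,0,0,0],[0,-0.3,0,0,0,0],[0,-0.4,0,0,0,0]]]}}

```text
clock: 18.03
eef_pos: [493.6, 404.8, 118.9]
tool_rot: [-1.569, 0.002, 1.649]
force: [0.7, 0.9, -1.2]
width: 14.2
```

```bash
python3 - <<'E'
from h import *
go(494,405.7,190,94.5)
E
```

```text
t 18.03 pos [493.6 404.8 118.9] yaw 94.47 F [ 0.7  0.9 -1.2] w 14.2
  shift now [ 0.02  -1.777 -0.009] shift when turned [ 0.023 -1.777 -0.011] turn [-0.019 -0.007 -0.018]
```

Emit:
{"fn": "apply_moves", "kwargs": {"commands": [[[0,-0.5,0,0,0,0],[0,-0.6,0,0,0,0],[0,-0.5,0,0,0,0],[0,-0.2,0,0,0,0],[-0.5,0,0,0,0,0],[-0.8,0,-0.2,0,0,0],[-0.9,0,-0.2,0,0,0],[-0.9,0,-0.2,0,0,0]]]}}

```text
clock: 18.7
eef_pos: [525.7, 296.0, 205.1]
tool_rot: [-1.58, -0.018, 1.668]
force: [0.8, 0.0, -1.5]
width: 14.3
```

Emit:
{"fn": "apply_moves", "kwargs": {"commands": [[[-0.9,0,-0.2,0,0,0],[-0.9,0,-0.2,0,0,0],[-0.9,0,-0.2,0,0,0],[-0.8,0,-0.2,0,0,0],[-0.6,0,-0.1,0,0,0],[-0.2,0,0,0,0,0],[0,0,0,0,0,0]]]}}

```text
clock: 19.28
eef_pos: [581.3, 108.7, 204.8]
tool_rot: [-1.582, -0.011, 1.657]
force: [-1.9, 0.4, -0.7]
width: 14.4
```

```bash
python3 - <<'E'
from h import *
go(566,77.7,175,94.5)
E
```

```text
t 19.28 pos [581.3 108.7 204.8] yaw 94.92 F [-1.9  0.4 -0.7] w 14.4
  shift now [-0.748  0.732  0.455] shift when turned [-0.743  0.746  0.441] turn [0.132 0.083 0.129]
```

Emit:
{"fn": "apply_moves", "kwargs": {"commands": [[[-0.4,0.3,0.2,0.13,0.08,0.12],[-0.25,0.3,0.15,0,0,0],[-0.05,0.1,0.05,0,0,0],[0,0,0,0,0,0],[0,0,0,0,0,0]]]}}

```text
clock: 19.7
eef_pos: [566.6, 87.5, 177.4]
tool_rot: [-1.573, -0.006, 1.656]
force: [-0.7, -0.5, -0.9]
width: 14.6
```

```bash
python3 - <<'E'
from h import *
go(566,77.7,170,94.5)
d=grab('wrist','w7.png');s=grab('scene','s7.png')
print(proj(d,[[566,77.7,77],[566,77.7,105]]),proj(s,[[566,77.7,77]]))
a=cv2.resize(d['image'][270:450,220:420],None,fx=2.2,fy=2.2,interpolation=cv2.INTER_CUBIC)
b=cv2.resize(s['image'][270:370,360:460],(396,396),interpolation=cv2.INTER_CUBIC)
cv2.imwrite('pics/w7c.png',cv2.convertScaleAbs(np.hstack([a[:,:400],b])[:,:,::-1],alpha=1.2,beta=20))
E
```

```text
t 19.7 pos [566.6  87.5 177.4] yaw 94.9 F [-0.7 -0.5 -0.9] w 14.6
  shift now [-0.243  0.185  0.036] shift when turned [-0.242  0.186  0.034] turn [0.026 0.079 0.074]
[[303.48877444 234.72501742]
 [301.97494046 247.51394103]] [[412.35921186 317.21390834]]
```

View pics/w7c.png

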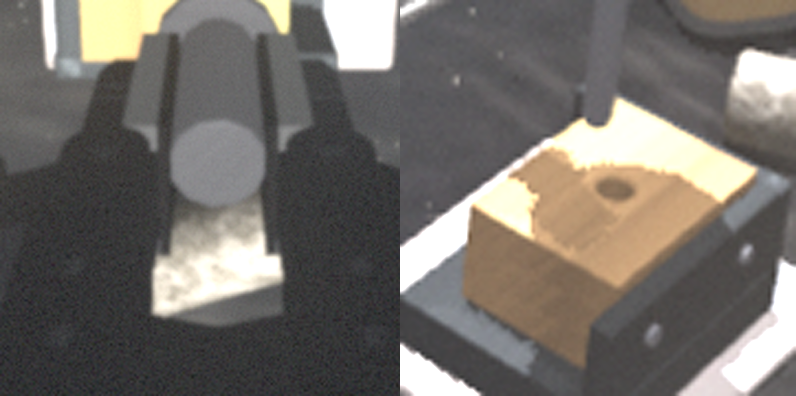

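The wrist half shows the pin held upright and centred in the jaws. The scene half shows the tip at about (410.5,301) and the hole at (414.3,317).

```bash
python3 - <<'E'
from h import *
d=dict(np.load('pics/w7.png.npz'));s=dict(np.load('pics/s7.png.npz'));t=np.array([566.6,87.5,177.4])
tz=177.4-76
print('wrist top',ray(d,np.array([217,162])/2.2+[220,270],tz+108))
print('scene tip',ray(s,[410.5,300.8],tz),'hole',ray(s,[414.3,317.2],77),'->hole',(566.1,77.7))
# finer scene measurement of hole
I=s['image'];g=I.max(2).astype(int);print(g[311:324,404:424]);print(I[286:306,402:420].max(2))
E
```

```text
wrist top [[565.30388113  87.09438803 209.4       ]]
scene tip [[568.0157532   85.93954011 101.4       ]] hole [[568.18246128  75.85068416  77.        ]] ->hole (566.1, 77.7)
[[241 244 230 246 223 224 214 192 215 191 224 225 221 222 223 220 223 233
  248 249]
 [215 200 172 213 174 175 178 177 177 176 170 170 167 167 168 169 169 185
  220 218]
 [144 144 152 174 177 178 173 170 168 165 164 162 165 169 170 169 165 167
  164 157]
 [145 145 156 179 177 169 163 158 144 141 144 151 160 158 163 164 164 161
  157 157]
 [144 153 171 176 169 154 136 121 110 113 115 122 134 140 152 160 161 157
  157 159]
 [146 151 161 161 160 135 106  98 100  99 100  99 104 114 134 144 157 159
  160 161]
 [149 148 146 153 158 125  99  97  99 101 101  95  95  95 109 138 155 162
  161 160]
 [147 144 140 144 149 137 103  97 101 101  99  96  95  89  96 131 159 163
  162 160]
 [143 143 139 138 141 147 140 109 101  99  95  94  92  93 116 144 162 162
  160 152]
 [139 140 139 139 140 144 150 147 138 127 114 114 116 133 153 160 163 160
  152 144]
 [136 136 139 141 140 138 140 152 160 150 145 148 154 160 165 162 159 151
 
[... 981 characters left out ...]
203 248 242 227 183 112]
 [ 61  60  44  52  67  74  74  72  72  76  75 130 230 249 249 248 242 229]
 [ 58  54  45  52  70  75  73  74  74  72  73 139 236 249 249 249 249 248]
 [ 58  51  44  61  92  74  72  76  73  70  85 172 245 249 249 249 249 249]
 [ 58  61 115 199 211  73  72  74  74  75 123 226 249 249 249 249 249 249]
 [ 85 173 234 245 243 174 100  74  73  97 190 245 249 249 249 249 249 249]
 [179 241 249 249 248 241 227 191 204 231 242 249 249 249 249 249 249 249]
 [241 249 249 249 249 249 248 244 245 249 249 249 249 249 249 249 249 249]
 [249 249 249 249 249 249 249 249 249 249 249 249 249 249 249 249 249 249]
 [249 249 249 249 249 249 250 249 249 249 249 249 249 249 249 249 249 249]]
```

Emit:
{"fn": "apply_moves", "kwargs": {"commands": [[[-0.2,0.2,0.0,0.03,0.08,0.07],[-0.04,0.1,0,0,0,0],[0,0.05,0,0,0,0],[0,0,0,0,0,0]]]}}

```text
clock: 20.13
eef_pos: [569.5, 80.4, 163.7]
tool_rot: [-1.575, -0.001, 1.653]
force: [-0.0, -0.4, -1.2]
width: 14.3
```

```bash
python3 - <<'E'
from h import *
go(567.2,77.8,158,94.5)
E
```

```text
t 20.13 pos [569.5  80.4 163.7] yaw 94.68 F [-0.  -0.4 -1.2] w 14.3
  shift now [-0.06   0.143  0.063] shift when turned [-0.06   0.143  0.062] turn [0.045 0.037 0.015]
```

Emit:
{"fn": "apply_moves", "kwargs": {"commands": [[[-0.06,0.08,0.06,0.045,0.03,0.01],[0,0.04,0,0,0,0],[0,0,0,0,0,0]]]}}

```text
clock: 20.38
eef_pos: [567.2, 77.7, 158.3]
tool_rot: [-1.57, -0.001, 1.65]
force: [-0.1, 0.0, -0.3]
width: 14.6
```

```bash
python3 - <<'E'
from h import *
go(567.2,77.8,158,94.5)
d=grab('wrist','w8.png');s=grab('scene','s8.png')
a=cv2.resize(d['image'][270:450,220:420],None,fx=2.2,fy=2.2,interpolation=cv2.INTER_CUBIC)[:,:400]
b=cv2.resize(s['image'][290:340,390:440],(396,396),interpolation=cv2.INTER_CUBIC)
cv2.imwrite('pics/w8c.png',cv2.convertScaleAbs(np.hstack([a,b])[:,:,::-1],alpha=1.2,beta=20))
E
```

```text
t 20.38 pos [567.2  77.7 158.3] yaw 94.51 F [-0.1  0.  -0.3] w 14.6
  shift now [ 0.003  0.007 -0.001] shift when turned [ 0.003  0.007 -0.001] turn [-0.006  0.003  0.006]
```

View pics/w8c.png

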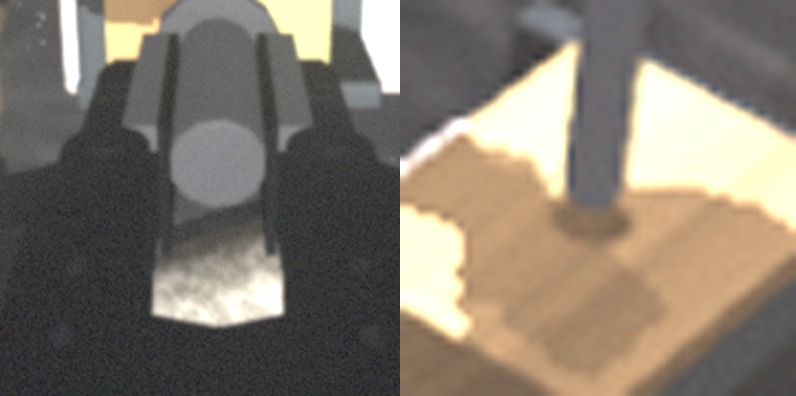

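The scene half shows the stem axis about 0.7 mm right of the hole centre, and the depth matches. I'll correct slightly and lower gently.

Emit:
{"fn": "apply_moves", "kwargs": {"commands": [[[0.015,0.07,0.01,0,0,0],[0,0.07,0,0,0,0],[0,0.07,0,0,0,0],[0,0.05,0,0,0,0]]]}}

```text
clock: 20.82
eef_pos: [567.4, 78.5, 148.0]
tool_rot: [-1.572, -0.001, 1.65]
force: [-0.5, 0.3, -0.5]
width: 14.4
```

```bash
python3 - <<'E'
from h import *
go(566.8,78.3,125,94.5)
E
```

```text
t 20.82 pos [567.4  78.5 148. ] yaw 94.51 F [-0.5  0.3 -0.5] w 14.4
  shift now [-0.004  0.576  0.017] shift when turned [-0.004  0.576  0.016] turn [0.019 0.003 0.009]
```

Emit:
{"fn": "apply_moves", "kwargs": {"commands": [[[0,0.07,0.01,0,0,0],[0,0.08,0,0,0,0],[0,0.08,0,0,0,0],[0,0.08,0,0,0,0]]]}}

```text
clock: 21.15
eef_pos: [567.3, 78.4, 134.5]
tool_rot: [-1.573, -0.001, 1.65]
force: [-0.6, 0.1, -1.1]
width: 14.4
```

```bash
python3 - <<'E'
from h import *
go(567,78.3,125,94.5)
E
```

```text
t 21.15 pos [567.3  78.4 134.5] yaw 94.51 F [-0.6  0.1 -1.1] w 14.4
  shift now [-0.003  0.237  0.009] shift when turned [-0.003  0.237  0.008] turn [0.026 0.003 0.008]
```

Emit:
{"fn": "apply_moves", "kwargs": {"commands": [[[0,0.08,0,0.02,0,0],[0,0.08,0,0,0,0],[0,0.08,0,0,0,0],[0,0.08,0,0,0,0]]]}}

```text
clock: 21.48
eef_pos: [567.4, 78.4, 120.1]
tool_rot: [-1.571, -0.001, 1.65]
force: [1.1, -0.5, -1.6]
width: 14.8
```

Emit:
{"fn": "apply_moves", "kwargs": {"commands": [[[0,0.08,0,0,0,0],[0,0.08,0,0,0,0],[0,0.08,0,0,0,0],[0,0.08,0,0,0,0]]]}}

```text
clock: 21.82
eef_pos: [567.4, 78.4, 105.8]
tool_rot: [-1.571, -0.001, 1.65]
force: [0.6, -0.2, -0.7]
width: 14.7
```

```bash
python3 - <<'E'
from h import *
go(567,78.3,91,94.5)
E
```

```text
t 21.82 pos [567.4  78.4 105.8] yaw 94.51 F [ 0.6 -0.2 -0.7] w 14.7
  shift now [-0.003  0.369  0.01 ] shift when turned [-0.003  0.369  0.01 ] turn [0.001 0.002 0.008]
```

Emit:
{"fn": "apply_moves", "kwargs": {"commands": [[[0,0.07,0,0,0,0],[0,0.07,0,0,0,0],[0,0.06,0,0,0,0],[0,0.05,0,0,0,0]]]}}

```text
clock: 22.15
eef_pos: [567.4, 78.4, 94.4]
tool_rot: [-1.571, -0.001, 1.65]
force: [0.2, 0.3, -0.4]
width: 14.5
```

Emit:
{"fn": "apply_moves", "kwargs": {"commands": [[[0,0.03,0,0,0,0],[0,0.03,0,0,0,0],[0,0.02,0,0,0,0]]]}}

```text
clock: 22.4
eef_pos: [567.4, 78.4, 90.9]
tool_rot: [-1.571, -0.001, 1.649]
force: [-3.1, 0.3, 10.0]
width: 14.4
```

```bash
python3 - <<'E'
from h import *
go(567,78.3,91,94.5)
E
```

```text
t 22.4 pos [567.4  78.4  90.9] yaw 94.51 F [-3.1  0.3 10. ] w 14.4
  shift now [-0.002 -0.003  0.01 ] shift when turned [-0.002 -0.003  0.01 ] turn [-0.002  0.002  0.007]
```

The collar seated at the expected height with 10 N. I'll release now.

Emit:
{"fn": "apply_moves", "kwargs": {"commands": [[[0,0,0,0,0,0],[0,0,0,0,0,0]]]}}

```text
clock: 22.57
eef_pos: [567.4, 78.5, 91.1]
tool_rot: [-1.571, -0.001, 1.65]
force: [0.2, -0.9, -0.4]
width: 14.5
```

Emit:
{"fn": "apply_moves", "kwargs": {"commands": [[[0,0,0,0,0,0],[0,0,0,0,0,0],[0,0,0,0,0,0],[0,0,0,0,0,0],[0,0,0,0,0,0],[0,0,0,0,0,0]]], "claw": 50}}

```text
clock: 23.07
eef_pos: [567.9, 78.8, 91.5]
tool_rot: [-1.572, -0.001, 1.65]
force: [0.7, -0.2, 0.4]
width: 50.5
```

Emit:
{"fn": "apply_moves", "kwargs": {"commands": [[[0,-0.3,0,0,0,0],[0,-0.6,0,0,0,0],[0,-0.8,0,0,0,0],[0,-0.8,0,0,0,0],[0,-0.6,0.4,0,0,0],[0,-0.3,0.6,0,0,0],[0,0,0.3,0,0,0],[0,0,0,0,0,0]]]}}

```text
clock: 23.73
eef_pos: [514.8, 74.8, 239.0]
tool_rot: [-1.574, -0.001, 1.65]
force: [-0.2, -0.3, -0.4]
width: 49.6
```

```bash
python3 - <<'E'
from h import *
go(567,78.3,91,94.5)
d=grab('wrist','w9.png');s=grab('scene','s9.png')
print(proj(s,[[566.5,78,124],[566.5,78,77]]),proj(d,[[566.5,78,123],[566.5,78,77]]))
a=cv2.resize(d['image'][200:400,220:420],(500,500),interpolation=cv2.INTER_CUBIC)[:,50:450]
b=cv2.resize(s['image'][270:370,360:440],(400,500),interpolation=cv2.INTER_CUBIC)
cv2.imwrite('pics/w9c.png',cv2.convertScaleAbs(np.hstack([a,b])[:,:,::-1],alpha=1.2,beta=20))
E
```

```text
t 23.73 pos [514.8  74.8 239. ] yaw 94.53 F [-0.2 -0.3 -0.4] w 49.6
  shift now [-0.022  3.706 -1.295] shift when turned [-0.016  3.701 -1.309] turn [0.042 0.007 0.017]
[[415.57714708 291.22877607]
 [412.42344208 316.97101424]] [[317.19630206 296.44871733]
 [317.32630428 273.53491555]]
```

View pics/w9c.png

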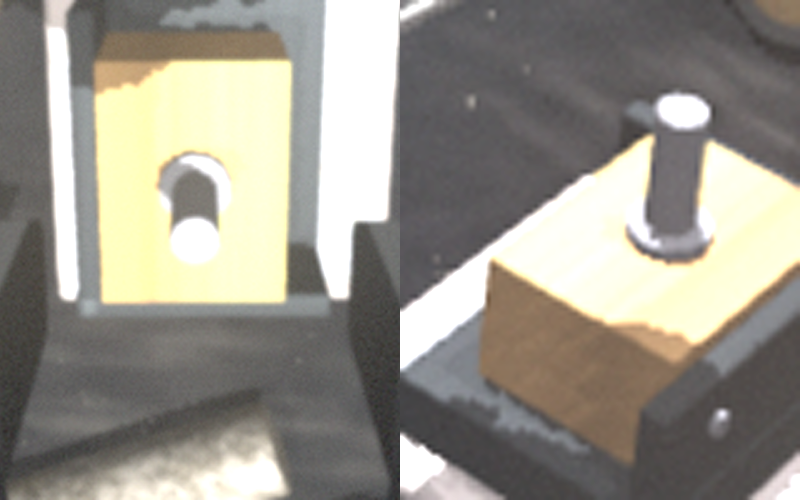

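The pin stands upright with its collar flat on the top leaf, and the leaves are flush. The pin's top in the scene view is at (416.6,291.6), against (415.6,291.2) predicted for a fully seated pin.

```bash
python3 -c "
from h import *
print(finish_job())"
```

```text
the job is handed in; nothing more can be done
None
```

I pushed the three leaves against both rails, put the pin through them into the socket until its collar lay on the top leaf, let go, and handed the job in at 23.7 s. No verdict is reported.

- **Squaring the leaves:** I pushed +x, then -y, then +x again, because the first +x push ended with the fingers tilted and about 1 mm short. The steady force at each rail was 10–13 N. Afterwards the hole measured within 1 mm of where the socket should be.
- **Inserting the pin:** it went down with no noticeable resistance and seated at the expected height. The highest force I read was 10 N, as the collar met the leaf.
- **Final view:** the pin is upright with its collar flat on the top leaf, the leaves are flush, and the gripper is clear. The pin's top was within about 1 px of the spot predicted for a seated pin. I did not measure the cheeses and jars again; the arm stayed clear of them on every move.
- **Disagreement:** the gripper read 14.1–14.8 mm while holding the 16 mm handle. The hold was firm all the same.

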